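# Zero the drying timer and hold the magnifier over the fresh paint

## Task

The sun on the little canvas should be dry enough to check: turn the drying timer's dial anticlockwise all the way back to its zero stop, then draw the magnifier out of its slanted wooden rest, turn it level and keep it raised over the painted sun, with the lens centred on the sun and about 10 cm above the canvas. Finish while still holding it there, steady and with the lens flat, as if someone were about to look down through it. Do not touch the canvas, whose paint is fresh, and leave the eraser, the paint tube and the brush jar where they are.

Things in the scene. Friction and masses are not known exactly. Their poses are not given: they have to be found in the camera images.
- dial (a joint): angle of the timer's blue dial in rad: 0 at the zero stop (hard stop), growing clockwise seen from above as the timer is set; so it is returned by turning it anticlockwise from above. Starts between 0.7 and 1.4, stays where it is left, light friction (0.04 N m).
- dial_grip (a point): middle of the blue bar grip on the timer's dial, on the vertical turning axis, 43 mm above the table. Bar 56 mm long, 14 mm thick (the grip width), 24 mm high (29 to 53 mm above the table), on a disc 64 mm across. The point turns with the dial: x along the bar towards the end with the white line, z up.
- timer: drying timer: white puck 88 mm across, 22 mm high, with black ticks and one red tick, fixed to the table on a rubber foot; origin under its middle, z up. At zero the dial's white line points to the red tick, along this x axis.
- lens (a point): centre of the magnifier's round lens: glass in a dark rim, 70 mm across, 9 mm thick. x axis: from the lens centre along the handle to its end; z: square to the glass; y: across. Whole magnifier 185 mm long, 110 to 180 g. At first the lens stands in the rest's slot, the handle sticking out, up and towards the robot's side, about 45 degrees from vertical.
- handle (a point): a point on the middle line of the magnifier's dark wooden handle, 80 mm from the lens centre: a good place to grip. Same axes as the lens. The handle is a straight bar 18 mm wide (along y, flat sides, the grip width) and 14 mm thick (along z), reaching from 46 mm to 146 mm from the lens centre, with a 4 mm brass end; a brass neck 12 mm thick joins it to the rim.
- magnifier: the magnifier as a whole; origin and axes as lens.
- rest: slanted wooden rest, fixed to the table; origin under its middle, z up. Base 110 x 114 mm, cheeks 60 mm high, slot block up to 83 mm. The green-lined slot is 13 x 78 mm, 50 mm deep, and opens up and towards the rest's own -x, 45 degrees from vertical; the lens is drawn out straight along the magnifier's x axis, at least 55 mm.
- rest_mouth (a point): middle of the slot's mouth on the rest, 66 mm above the table. The lens centre begins 15 mm inside the slot from here.
- painting: small stretched canvas lying flat, fixed: 200 x 160 mm, 16 mm thick; origin under its middle, x along the 200 mm side towards the sky. Blue sky, green ground, a house and a yellow sun. The paint is fresh: not to be touched.
- sun (a point): centre of the yellow sun (48 mm disc with orange rays) on the painting, at the canvas's upper face, 17 mm above the table.
- eraser: bystander: white eraser in a blue sleeve, 60 x 24 x 14 mm; origin under its middle.
- tube: bystander: paint tube with orange band, lying, 90 x 26 x 15 mm; origin under its middle.
- jar: bystander: white and blue pot of brushes, 72 mm across, 95 mm high, about 200 mm to the brush tips; origin under its middle.
Mind the look-alikes: they are no part of the job. Of the things that look like the rest, the largest one is meant.

How it is judged:
By the outcome, as a careful person would: the job done as asked, in the order asked, and still so for the second after the job is handed in, while the arm keeps its last pose, push and grip.
It also fails if it takes over 61 s, if anything falls off the work surface, if the arm or the gripper's body presses on something with over 40 N, if the wrist force passes 120 N, or if a joint passes its speed limit or range.

## Robot

A 6-joint arm with a two-finger parallel gripper is mounted at the origin on the work surface. World frame = base frame: x ahead of the robot, y to its left, z up, the work surface at z = 0. Lengths are in mm, angles in degrees, forces in N, time in s.
With the tool pointing down it reaches from about 300 to 850 mm from the base axis. Payload 4.2 kg.
Tool frame: the origin (TCP) lies between the finger pads; the fingertips stand 22 mm ahead of it and the grasp point (between the pads) lies 3 mm ahead of it; z points along the fingers, y is the direction in which the jaws open and shut (so a half turn about z gives the same grasp; the last joint's range is limited). The gripper opens to 91 mm and grips with 3 to 60 N. Pads are 32 mm wide; open, the fingers measure 118 mm over their backs; the gripper's body (76 mm by 178 mm) begins 60 mm behind the grasp point.
Start: joints at [-73.969, 18.312, 89.639, -0, 72.044, -1.146], TCP at [169.817, -549.366, 235.976] pointing down, gripper open.
Joint ranges: [-177.97, 177.97], [-48.28, 115.42], [12.27, 149.76], [-77.06, 257.06], [2.81, 150.46], [-146.56, 146.56]. Speed limits (degrees/s): [147.25, 147.25, 180, 180, 180, 180].

## Interface

Orientations are given as [roll, pitch, yaw] about the fixed x, y, z axes, in that order (R = Rz(yaw) Ry(pitch) Rx(roll)).
In Python, from workcell import telemetry, cams, env gives the robot as it stands.
- The arm moves only by the shell command python3 -m inch 'ROWS' [FORCE]. ROWS is JSON, a list of rows, each an object of numbers: "x", "y", "z": the shift along the tool's x, y, z in cm; "yaw": the turn about the tool's z in units of 5 degrees (1.0 is 5 degrees); "gripper": the gripper's target within -1 to 1 (fully open at 1, half-way at 0, shut at -1). A call has 1 to 12 rows; each row shifts and turns the commanded pose from where the row before left it, along the tool's axes as they then stand; what a row does not reach is not made up. A row lasts 1/12 s, in which the tool goes at most 41.7 mm and 7.16 degrees, less where a joint would pass 70% of its speed; a pose out of reach is approached as far as the arm can. A call is refused whole if a number of a shift passes 4.17 or a number of a turn 1, either way. A call with a gripper value outside its range is refused whole. The fingers move at their own pace and stop on an object; FORCE is the grip in N (left out, the last holds). Time passes only in rows, so rows that do not move let the fingers close. It gives the time, the measured TCP pose, the force and the opening at its end, in the units of the state.
- telemetry.state(): the state, without advancing time (a new reading comes with each control period).
- cams.grab_frame(name): name is "side" or "top" or "wrist"; returns a dict with "pixels" (384x512x3 uint8, red, green, blue), "mtx" (3x3 intrinsics, pixels), "distortion" ([k1, k2, p1, p2, k3] as OpenCV has them; the pictures are not rectified), "rvec" (rotation vector, rad) and "tvec" (3), from world to camera coordinates, as OpenCV has them. Camera axes: x right, y down, z forward; pixel columns grow to the right and rows downward; lengths in mm; the calibration is good to about 2 mm. A picture is of the moment at which its call begins. There is no depth.
- env.job_done(): hands the job in, once; it reports no verdict.
The state is a dict: "time_s": time; "qpos": joint angles; "qvel": joint speeds; "effort": joint torques, N m; "ee_pos": TCP position; "ee_rot": TCP orientation; "force": force on the tool from outside, world axes, zero at the start; "torque": the same for the moment, N m; "gripper_width": finger opening in mm.
Only numpy, scipy, OpenCV 4.12 (cv2) and the standard library are available. Lean on these libraries where they do the work, as an engineer would, in place of code of your own. Each camera call takes 0.05 s, during which the arm holds its last target. There are 200 camera calls.

## Working session

There is one attempt and no reset: what is moved stays moved. The work goes in short steps, Python scripts to look and compute and a shell command to move; the robot and the scene stay as the last step left them, time stands still between calls to the robot, and variables do not carry over. Pictures are saved under pics/ and viewed, about 8 in all and at most 12, crops included, and the job is handed in when it is done.

```bash
ls; mkdir -p pics
cat > h.py <<'E'
import numpy as np, cv2
from scipy.spatial.transform import Rotation as R
def cal(f): return f["mtx"].astype(float) if hasattr(f["mtx"],'astype') else np.array(f["mtx"],float), np.array(f["distortion"],float), np.array(f["rvec"],float), np.array(f["tvec"],float)
def ray(f,u,v):
    K,d,r,t=cal(f); p=cv2.undistortPoints(np.array([[[u,v]]],float),K,d)[0,0]
    M=cv2.Rodrigues(r)[0]; return -M.T@t.ravel(), M.T@np.array([p[0],p[1],1.])
def atz(f,u,v,z):
    c,d=ray(f,u,v); return c+d*(z-c[2])/d[2]
def tri(*obs): # (f,u,v)
    A=np.zeros((3,3));b=np.zeros(3)
    for o in obs:
        c,d=ray(*o); d=d/np.linalg.norm(d); P=np.eye(3)-np.outer(d,d); A+=P; b+=P@c
    return np.linalg.solve(A,b)
def proj(f,P):
    K,d,r,t=cal(f); return cv2.projectPoints(np.array(P,float).reshape(-1,3),r,t,K,d)[0].reshape(-1,2)
def save(f,name,crop=None,s=1):
    im=f["pixels"]
    if crop: x0,y0,x1,y1=crop; im=im[y0:y1,x0:x1]
    cv2.imwrite("pics/"+name,cv2.cvtColor(cv2.resize(im,None,fx=s,fy=s,interpolation=cv2.INTER_CUBIC),cv2.COLOR_RGB2BGR))
E
python3 - <<'E'
from h import *; import pickle
from workcell import telemetry,cams
fs={n:cams.grab_frame(n) for n in ("top","side")}
pickle.dump(fs,open("f0.pkl","wb"))
for n in fs: save(fs[n],n+"0.png",s=1.55); c=cal(fs[n]); print(n,ray(fs[n],256,192))
s=telemetry.state(); print(s["time_s"],s["ee_pos"],s["ee_rot"],s["force"],s["gripper_width"])
E
```

```text
pics
top (array([ 402.78449467,   37.86256392, 1051.26315939]), array([ 0.19793783, -0.0266909 , -0.97993676]))
side (array([ 558.5660466 ,  873.7306274 , 1106.82554454]), array([ 0.00630022, -0.62994747, -0.77663383]))
0.1 [ 169.69960257 -548.94505233  235.2007401 ] [-1.79908041e+02 -2.53608461e-03  1.71779144e+01] [-0.00169733  0.42134202  0.36162537] 91.07147707962949
```

View pics/top0.png

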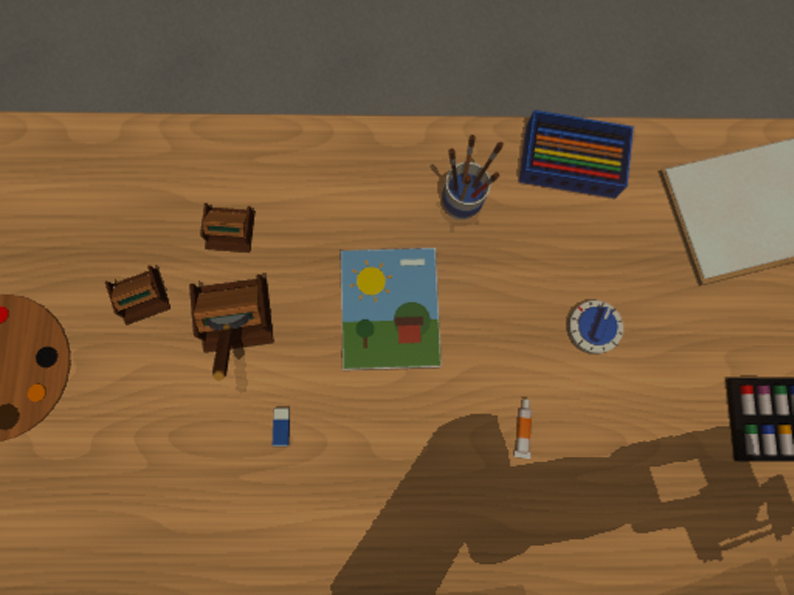

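View pics/side0.png

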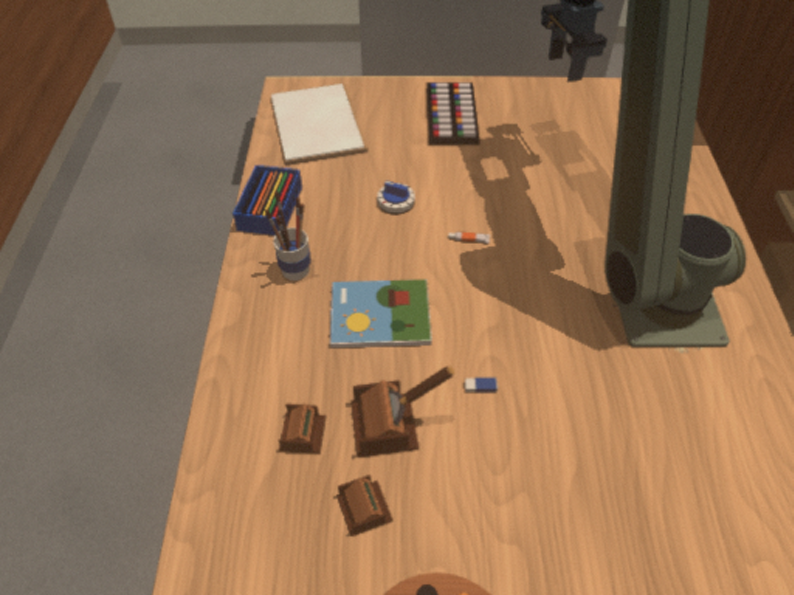

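Top view (scaled ×1.55): timer at (598,325), sun (371,281), big rest (232,312) with the handle tip at (219,376). I'll enlarge those regions.

Run:
```python
from h import *; import pickle
fs=pickle.load(open("f0.pkl","rb"))
def c(n,x0,y0,w,h,s): 
    im=fs[n]["pixels"][y0:y0+h,x0:x0+w]; return cv2.cvtColor(cv2.resize(im,None,fx=s,fy=s,interpolation=cv2.INTER_CUBIC),cv2.COLOR_RGB2BGR)
a=np.hstack([c("top",360,185,50,50,8),c("side",235,110,50,50,8)])
b=np.hstack([c("top",115,170,66,83,6)[:,:],c("side",220,228,80,83,5)[:498].repeat(1,0) if 0 else cv2.copyMakeBorder(c("side",222,228,80,83,5),0,83,0,0,cv2.BORDER_CONSTANT)])
cv2.imwrite("pics/tim.png",a); cv2.imwrite("pics/rest.png",b); print(a.shape,b.shape)
```

```text
(400, 800, 3) (498, 796, 3)
```

View pics/tim.png

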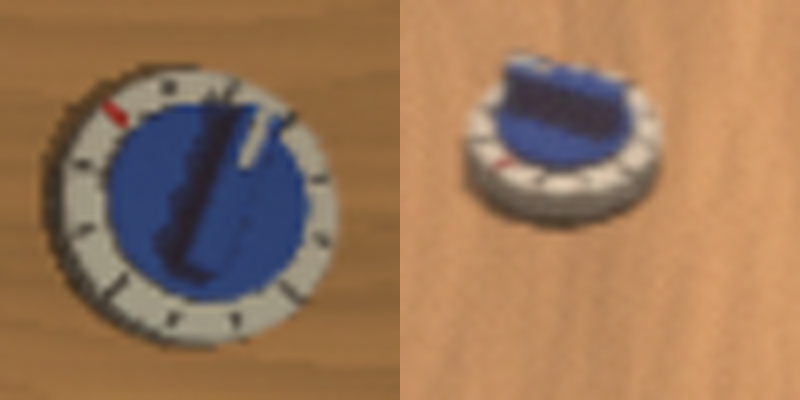

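View pics/rest.png

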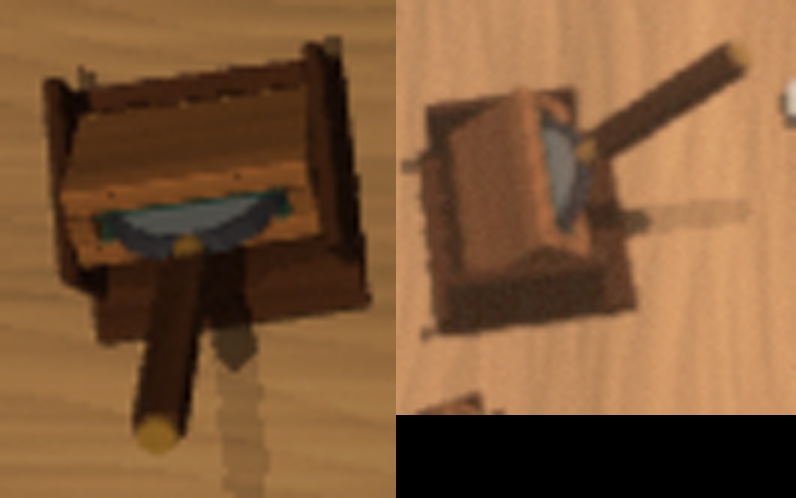

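Timer crop: disc centre at (208,201), white line from (243,165) to (265,108), red tick from (105,102) to (125,123). Rest crop: brass end at (157,435) in top and (737,53) in side; neck at (185,247) in top and (587,150) in side.

Run:
```python
from h import *; import pickle
np.set_printoptions(precision=1,suppress=True)
fs=pickle.load(open("f0.pkl","rb")); T,S=fs["top"],fs["side"]
t=lambda x,y:(360+x/8,185+y/8)
s=lambda x,y:(235+(x-400)/8,110+y/8)
c=atz(T,*t(208,201),29); print("dial c top",c,"side",atz(S,*s(565,115),29), "puck", atz(T,*t(200,204),22))
a,b=atz(T,*t(243,165),53),atz(T,*t(265,108),53); print("line",a,b,np.degrees(np.arctan2(*(b-c)[1::-1])),np.degrees(np.arctan2(*(b-a)[1::-1])))
r=atz(T,*t(115,112),22); print("red",r,np.degrees(np.arctan2(*(r-c)[1::-1])),np.linalg.norm(r-c))
e=tri((T,141.2,242.5),(S,290.2,238.6)); n=tri((T,145.8,211.2),(S,260.2,258)); d=(e-n)
print("end",e,"neck",n,np.linalg.norm(d),"yaw",np.degrees(np.arctan2(d[1],d[0])),"elev",np.degrees(np.arcsin(d[2]/np.linalg.norm(d))))
d/=np.linalg.norm(d); print("handle pt",e-70*d,"lens",e-150*d)
print("sun",atz(T,371/1.55,281/1.55,17),atz(S,358/1.55,322/1.55,17))
for n_,p in dict(eraser=(281,427),tube=(523,428),jar=(466,205)).items(): print(n_,atz(T,p[0]/1.55,p[1]/1.55,10))
print("canvas",[atz(T,x/1.55,y/1.55,16)[:2] for x,y in ((342,249),(436,249),(440,368),(343,370))])
```

```text
dial c top [ 564.7 -316.5   29. ] side [ 570.4 -315.5   29. ] puck [ 564.8 -316.3   22. ]
line [ 572.1 -319.7   53. ] [ 590.  -327.6   53. ] -23.73555807919013 -24.01258672228571
red [ 594.2 -291.1   22. ] 40.737411385559916 39.62599909823573
end [474.7 258.7 158.8] neck [552.6 271.1  82.9] 109.45970661932412 yaw -171.00265372497705 elev 43.901870981655634
handle pt [524.5 266.6 110.3] lens [581.4 275.6  54.8]
sun [639.5  52.4  17. ] [644.7  52.8  17. ]
eraser [402.4 193.5  10. ]
tube [ 401.9 -192.1   10. ]
jar [ 775.3 -108.8   10. ]
canvas [array([694.3, 101.3]), array([695.3, -56. ]), array([496.4, -60.1]), array([492.5,  96.3])]
```

```bash
python3 -m inch '[{"x":3.73,"y":-0.875},{"x":3.73,"y":-0.875},{"x":3.73,"y":-0.875},{"x":3.73,"y":-0.875},{"x":3.73,"y":-0.875},{"x":3.73,"y":-0.875},{"x":3.73,"y":-0.875},{"x":3.73,"y":-0.875},{"x":3.73,"y":-0.875},{"x":3.73,"y":-0.875},{"x":3.73,"y":-0.875},{"x":3.73,"y":-0.875}]'
python3 -m inch '[{"yaw":0.92,"z":0.7},{"yaw":0.92,"z":0.7},{"yaw":0.92,"z":0.7},{"yaw":0.92,"z":0.7},{"yaw":0.92,"z":0.7},{"yaw":0.92,"z":0.7},{"yaw":0.92,"z":0.7},{"yaw":0.92,"z":0.7},{"yaw":0.92,"z":0.7},{"z":0}, {"z":0}]'
cat >> h.py <<'E'
def shift(target,yaw=None):
    from workcell import telemetry
    s=telemetry.state(); M=R.from_euler("xyz",s["ee_rot"],degrees=True)
    print("t",round(s["time_s"],2),"pos",np.round(s["ee_pos"],1),"rot",np.round(s["ee_rot"],2),"F",np.round(s["force"],1),"w",round(s["gripper_width"],1),"q",np.round(s["qpos"],0))
    print("shift cm",np.round(M.inv().apply(np.array(target)-s["ee_pos"])/10,2), "yaw rows",None if yaw is None else np.round(((s["ee_rot"][2]-yaw+180)%360-180)/5,2))
E
python3 - <<'E'
from h import *; import pickle
from workcell import cams
f=cams.grab_frame("wrist"); pickle.dump(f,open("f1.pkl","wb")); save(f,"w1.png",s=1.5)
shift((567,-316,43),-24)
print(proj(f,[(565,-316.5,53),(570,-316,53)]))
E
```

```text
t 0.15 pos [ 169.7 -549.   235.3] rot [-179.93   -0.     17.18] F [-0.1 -1.  -0.2] w 91.4 q [-74.  18.  90.  -0.  72.  -1.]
shift cm [ 44.84 -10.51  19.25] yaw rows 8.24
[[ 123.87635142 -415.62287137]
 [ 124.61664521 -424.74078307]]invalid input
invalid input
```

View pics/w1.png

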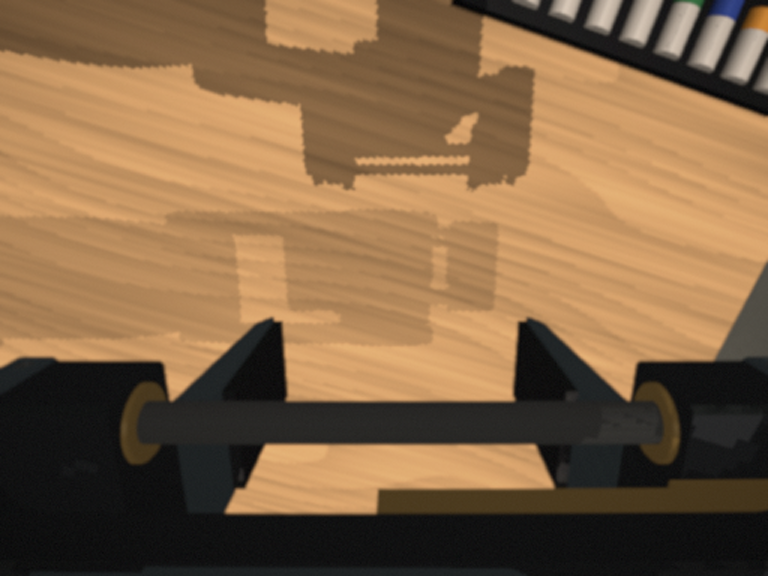

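Both calls were refused and the arm has not moved (the wrist view only shows bare table). I'll retry with every key in each row.

```bash
python3 -m inch '[{"x":3.73,"y":-0.875,"z":0,"yaw":0,"gripper":1}]'; python3 -m inch --help | head -20
```

```text
time_s: 0.23
ee_pos: [199.2, -532.4, 235.3]
ee_rot: [180.0, 0.2, 16.9]
force: [0.4, -0.8, -0.2]
gripper_width: 91.2invalid input: not JSON, or not a number
```

```bash
python3 -m inch '[{"x":3.73,"y":-0.875,"z":0,"yaw":0,"gripper":1},{"x":3.73,"y":-0.875,"z":0,"yaw":0,"gripper":1},{"x":3.73,"y":-0.875,"z":0,"yaw":0,"gripper":1},{"x":3.73,"y":-0.875,"z":0,"yaw":0,"gripper":1},{"x":3.73,"y":-0.875,"z":0,"yaw":0,"gripper":1},{"x":3.73,"y":-0.875,"z":0,"yaw":0,"gripper":1},{"x":3.73,"y":-0.875,"z":0,"yaw":0,"gripper":1},{"x":3.73,"y":-0.875,"z":0,"yaw":0,"gripper":1},{"x":3.73,"y":-0.875,"z":0,"yaw":0,"gripper":1},{"x":3.73,"y":-0.875,"z":0,"yaw":0,"gripper":1},{"x":3.73,"y":-0.875,"z":0,"yaw":0,"gripper":1}]'
python3 -m inch '[{"x":0,"y":0,"z":0.7,"yaw":0.92,"gripper":1},{"x":0,"y":0,"z":0.7,"yaw":0.92,"gripper":1},{"x":0,"y":0,"z":0.7,"yaw":0.92,"gripper":1},{"x":0,"y":0,"z":0.7,"yaw":0.92,"gripper":1},{"x":0,"y":0,"z":0.7,"yaw":0.92,"gripper":1},{"x":0,"y":0,"z":0.7,"yaw":0.92,"gripper":1},{"x":0,"y":0,"z":0.7,"yaw":0.92,"gripper":1},{"x":0,"y":0,"z":0.7,"yaw":0.92,"gripper":1},{"x":0,"y":0,"z":0.7,"yaw":0.92,"gripper":1},{"x":0,"y":0,"z":0,"yaw":0,"gripper":1},{"x":0,"y":0,"z":0,"yaw":0,"gripper":1}]'
python3 - <<'E'
from h import *; import pickle
from workcell import cams
f=cams.grab_frame("wrist"); pickle.dump(f,open("f1.pkl","wb")); save(f,"w2.png",s=1.5)
shift((567,-316,43),-24)
print(1.5*proj(f,[(565,-316.5,53),(570,-316,53),(567,-316,29)]))
E
```

```text
time_s: 1.15
ee_pos: [567.8, -315.5, 235.6]
ee_rot: [-180.0, 0.0, 17.2]
force: [0.1, -1.1, -0.3]
gripper_width: 91.4
time_s: 2.07
ee_pos: [566.1, -316.7, 172.4]
ee_rot: [-180.0, 0.1, -24.1]
force: [0.0, -0.2, 0.1]
gripper_width: 91.2
t 2.12 pos [ 566.5 -316.9  172.9] rot [ 1.800e+02  1.000e-02 -2.412e+01] F [0.3 0.3 0.5] w 91.4 q [-30.  27.  85.  -0.  68.  84.]
shift cm [ 0.02 -0.1  12.99] yaw rows -0.02
[[400.58028468 288.95869365]
 [396.37514709 281.92993881]
 [398.53263676 275.97722102]]
```

View pics/w2.png

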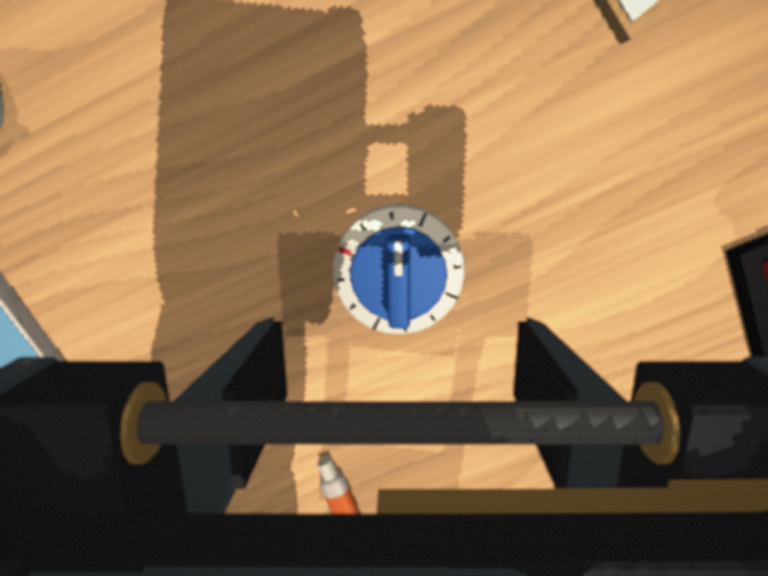

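The bar is centred at (398,284), matching the projected position, and lies along the tool's x. I'll descend and grip.

```bash
python3 -m inch '[{"x":0,"y":0,"z":1.5,"yaw":0,"gripper":1},{"x":0,"y":0,"z":1.5,"yaw":0,"gripper":1},{"x":0,"y":0,"z":1.5,"yaw":0,"gripper":1},{"x":0,"y":0,"z":1.5,"yaw":0,"gripper":0.3},{"x":0,"y":0,"z":1.5,"yaw":0,"gripper":0},{"x":0,"y":0,"z":1.5,"yaw":0,"gripper":0},{"x":0.1,"y":0,"z":1.5,"yaw":0,"gripper":0},{"x":0,"y":0,"z":0.8,"yaw":0,"gripper":0},{"x":0,"y":0,"z":0.3,"yaw":0,"gripper":0}]' 8
python3 -m inch '[{"x":0,"y":0,"z":0,"yaw":0,"gripper":-1},{"x":0,"y":0,"z":0,"yaw":0,"gripper":-1},{"x":0,"y":0,"z":0,"yaw":0,"gripper":-1},{"x":0,"y":0,"z":0,"yaw":0,"gripper":-1},{"x":0,"y":0,"z":0,"yaw":0,"gripper":-1},{"x":0,"y":0,"z":0,"yaw":0,"gripper":-1},{"x":0,"y":0,"z":0,"yaw":0,"gripper":-1},{"x":0,"y":0,"z":0,"yaw":0,"gripper":-1}]' 8
```

```text
time_s: 2.87
ee_pos: [566.9, -317.0, 55.9]
ee_rot: [-180.0, 0.1, -24.2]
force: [0.2, -0.8, 0.4]
gripper_width: 54.2
time_s: 3.53
ee_pos: [568.1, -316.7, 57.6]
ee_rot: [-179.9, -0.1, -24.2]
force: [1.8, 4.5, 3.0]
gripper_width: 13.9
```

Gripped on 14 mm. Next I turn it anticlockwise 65° (13 units), watching force and torque.

```bash
python3 -m inch '[{"x":0,"y":0,"z":0,"yaw":-1,"gripper":-1},{"x":0,"y":0,"z":0,"yaw":-1,"gripper":-1},{"x":0,"y":0,"z":0,"yaw":-1,"gripper":-1},{"x":0,"y":0,"z":0,"yaw":-1,"gripper":-1},{"x":0,"y":0,"z":0,"yaw":-1,"gripper":-1},{"x":0,"y":0,"z":0,"yaw":-1,"gripper":-1},{"x":0,"y":0,"z":0,"yaw":-1,"gripper":-1},{"x":0,"y":0,"z":0,"yaw":-1,"gripper":-1},{"x":0,"y":0,"z":0,"yaw":-1,"gripper":-1},{"x":0,"y":0,"z":0,"yaw":-1,"gripper":-1},{"x":0,"y":0,"z":0,"yaw":-1,"gripper":-1},{"x":0,"y":0,"z":0,"yaw":-0.6,"gripper":-1}]'
python3 -c "
from workcell import telemetry as t;s=t.state();print(s['torque'],s['effort'])"
python3 -m inch '[{"x":0,"y":0,"z":0,"yaw":-0.5,"gripper":-1},{"x":0,"y":0,"z":0,"yaw":-0.5,"gripper":-1},{"x":0,"y":0,"z":0,"yaw":-0.3,"gripper":-1},{"x":0,"y":0,"z":0,"yaw":-0.3,"gripper":-1},{"x":0,"y":0,"z":0,"yaw":0,"gripper":-1}]'
python3 -c "
from workcell import telemetry as t;s=t.state();print(s['torque'],s['effort'])"
```

```text
time_s: 4.53
ee_pos: [568.1, -316.7, 57.6]
ee_rot: [180.0, -0.1, 34.0]
force: [1.4, 3.9, 3.0]
gripper_width: 14.3
[ 0.75512225 -0.34020137 -0.0396416 ] [ -2.56197967 -48.87604594 -18.61385465  -1.04264438  -0.14628447
   0.24756138]
time_s: 4.95
ee_pos: [568.1, -316.7, 57.6]
ee_rot: [180.0, -0.1, 41.8]
force: [2.1, 4.5, 3.8]
gripper_width: 14.2
[ 0.84655476 -0.36010868  0.02328031] [ -3.15098517 -48.42073917 -18.42237532  -1.19885735  -0.16089108
  -0.1365268 ]
```

```bash
for i in 1; do python3 -m inch '[{"x":0,"y":0,"z":0,"yaw":-0.3,"gripper":-1},{"x":0,"y":0,"z":0,"yaw":-0.3,"gripper":-1},{"x":0,"y":0,"z":0,"yaw":0,"gripper":-1}]'
python3 -c "
from workcell import telemetry as t;s=t.state();print(s['torque'])"
python3 -m inch '[{"x":0,"y":0,"z":0,"yaw":-0.3,"gripper":-1},{"x":0,"y":0,"z":0,"yaw":-0.3,"gripper":-1},{"x":0,"y":0,"z":0,"yaw":0,"gripper":-1}]'
python3 -c "
from workcell import telemetry as t;s=t.state();print(s['torque'])"; done
```

```text
time_s: 5.2
ee_pos: [567.9, -316.9, 57.5]
ee_rot: [180.0, -0.1, 44.7]
force: [1.5, 4.7, 4.3]
gripper_width: 14.7
[ 0.83931293 -0.3803485  -0.27279376]
time_s: 5.45
ee_pos: [567.7, -317.1, 57.5]
ee_rot: [180.0, -0.0, 47.7]
force: [1.6, 3.0, 4.0]
gripper_width: 16.2
[ 0.74650522 -0.3544865  -0.34341422]
```

The torque has risen to −0.34 N m and the jaws are spread (16.2 mm), so the dial is at its stop. I'll relax the over-turn, open and lift.

```bash
python3 -m inch '[{"x":0,"y":0,"z":0,"yaw":0.4,"gripper":-1},{"x":0,"y":0,"z":0,"yaw":0.4,"gripper":-1},{"x":0,"y":0,"z":0,"yaw":0,"gripper":0},{"x":0,"y":0,"z":0,"yaw":0,"gripper":0},{"x":0,"y":0,"z":0,"yaw":0,"gripper":0.3},{"x":0,"y":0,"z":0,"yaw":0,"gripper":1},{"x":0,"y":0,"z":-2,"yaw":0,"gripper":1},{"x":0,"y":0,"z":-4,"yaw":0,"gripper":1},{"x":0,"y":0,"z":-4,"yaw":0,"gripper":1},{"x":0,"y":0,"z":-4,"yaw":0,"gripper":1},{"x":0,"y":0,"z":-2,"yaw":0,"gripper":1},{"x":0,"y":0,"z":0,"yaw":0,"gripper":1}]' 8
python3 - <<'E'
from h import *; import pickle
from workcell import cams
w=cams.grab_frame("wrist"); pickle.dump(w,open("f2.pkl","wb"))
p=proj(w,(567,-316,30))[0]; print(p); x,y=p.astype(int)
save(w,"w3.png",(max(0,x-70),max(0,y-60),x+70,y+60),5)
shift((524.5,266.6,240),9)
E
```

```text
time_s: 6.45
ee_pos: [569.6, -319.0, 223.4]
ee_rot: [179.3, -0.2, 43.8]
force: [0.8, 0.2, 1.4]
gripper_width: 77.8
[261.80010891 174.26025683]
t 6.5 pos [ 568.3 -318.2  220. ] rot [ 1.7965e+02 -7.0000e-02  4.3780e+01] F [ 0.2 -0.7 -1.7] w 82.1 q [-30.  26.  81.  -0.  73.  16.]
shift cm [ 37.3  -45.24  -2.24] yaw rows 6.96
```

View pics/w3.png

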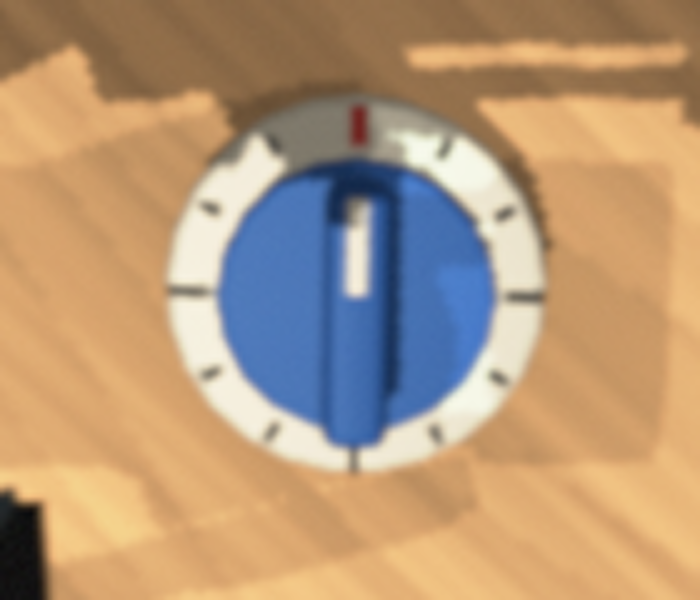

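The white line (357) sits under the red tick (358), so the dial is at zero. Next, the magnifier.

```bash
python3 -m inch '[{"x":2.33,"y":-2.83,"z":-0.5,"yaw":0,"gripper":1},{"x":2.33,"y":-2.83,"z":-0.5,"yaw":0,"gripper":1},{"x":2.33,"y":-2.83,"z":-0.5,"yaw":0,"gripper":1},{"x":2.33,"y":-2.83,"z":-0.5,"yaw":0,"gripper":1},{"x":2.33,"y":-2.83,"z":0,"yaw":0,"gripper":1},{"x":2.33,"y":-2.83,"z":0,"yaw":0,"gripper":1},{"x":2.33,"y":-2.83,"z":0,"yaw":0,"gripper":1},{"x":2.33,"y":-2.83,"z":0,"yaw":0,"gripper":1},{"x":2.33,"y":-2.83,"z":0,"yaw":0,"gripper":1},{"x":2.33,"y":-2.83,"z":0,"yaw":0,"gripper":1},{"x":2.33,"y":-2.83,"z":0,"yaw":0,"gripper":1},{"x":2.33,"y":-2.83,"z":0,"yaw":0,"gripper":1}]'
python3 -m inch '[{"x":2.33,"y":-2.83,"z":0,"yaw":0,"gripper":1},{"x":2.33,"y":-2.83,"z":0,"yaw":0,"gripper":1},{"x":2.33,"y":-2.83,"z":0,"yaw":0,"gripper":1},{"x":2.33,"y":-2.83,"z":0,"yaw":0,"gripper":1},{"x":0,"y":0,"z":0,"yaw":1,"gripper":1},{"x":0,"y":0,"z":0,"yaw":1,"gripper":1},{"x":0,"y":0,"z":0,"yaw":1,"gripper":1},{"x":0,"y":0,"z":0,"yaw":1,"gripper":1},{"x":0,"y":0,"z":0,"yaw":1,"gripper":1},{"x":0,"y":0,"z":0,"yaw":1,"gripper":1},{"x":0,"y":0,"z":0,"yaw":0.96,"gripper":1},{"x":0,"y":0,"z":0,"yaw":0,"gripper":1}]'
python3 - <<'E'
from h import *; import pickle
from workcell import cams
w=cams.grab_frame("wrist"); pickle.dump(w,open("f3.pkl","wb")); save(w,"w4.png",s=1.5)
shift((524.5,266.6,113),9)
print(1.5*proj(w,[(474.7,258.7,158.8),(524.5,266.6,110.3),(552.6,271.1,82.9)]))
E
```

```text
time_s: 7.5
ee_pos: [532.9, 122.7, 234.9]
ee_rot: [-179.9, 0.2, 43.8]
force: [0.1, 0.6, -0.1]
gripper_width: 91.1
time_s: 8.5
ee_pos: [522.5, 267.0, 234.7]
ee_rot: [179.9, 0.2, 8.9]
force: [1.0, -0.5, -0.4]
gripper_width: 91.3
t 8.55 pos [522.6 267.1 235. ] rot [179.92   0.19   9.08] F [ 0.3  0.1 -0.2] w 91.4 q [ 26.  20.  88.  -0.  73. 107.]
shift cm [ 0.22  0.06 12.2 ] yaw rows 0.02
[[402.35528942 396.75499746]
 [401.67438798 281.84480383]
 [401.28781904 227.80609368]]
```

View pics/w4.png

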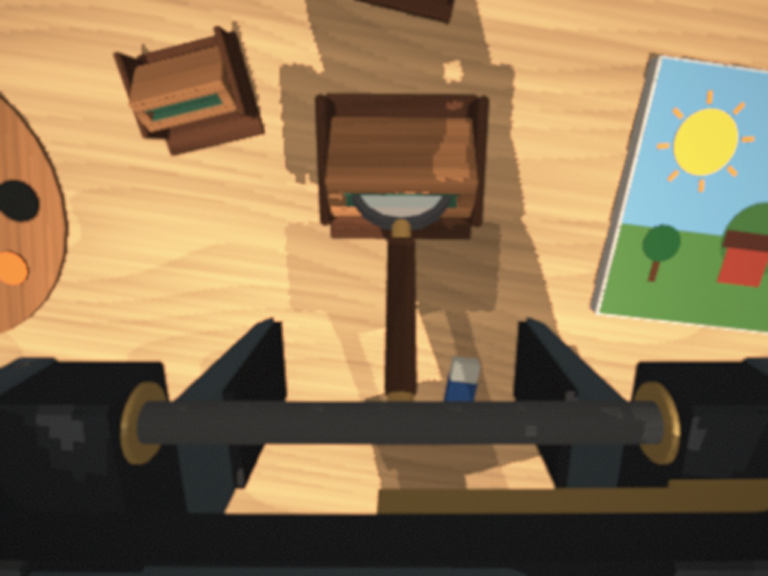

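The handle is centred at (401), with end and neck where projected, and the sun is visible at (706,142). I'll descend and grip.

```bash
python3 -m inch '[{"x":0.2,"y":0,"z":2,"yaw":0,"gripper":1},{"x":0,"y":0,"z":2,"yaw":0,"gripper":0},{"x":0,"y":0,"z":2,"yaw":0,"gripper":0},{"x":0,"y":0,"z":2,"yaw":0,"gripper":0},{"x":0,"y":0.06,"z":2,"yaw":0,"gripper":0},{"x":0,"y":0,"z":1.5,"yaw":0,"gripper":0},{"x":0,"y":0,"z":0.7,"yaw":0,"gripper":0},{"x":0,"y":0,"z":0,"yaw":0,"gripper":0},{"x":0,"y":0,"z":0,"yaw":0,"gripper":-1},{"x":0,"y":0,"z":0,"yaw":0,"gripper":-1},{"x":0,"y":0,"z":0,"yaw":0,"gripper":-1},{"x":0,"y":0,"z":0,"yaw":0,"gripper":-1}]' 25
python3 -m inch '[{"x":0,"y":0,"z":0,"yaw":0,"gripper":-1},{"x":0,"y":0,"z":0,"yaw":0,"gripper":-1},{"x":0,"y":0,"z":0,"yaw":0,"gripper":-1},{"x":0,"y":0,"z":0,"yaw":0,"gripper":-1},{"x":0,"y":0,"z":0,"yaw":0,"gripper":-1}]' 25
```

```text
time_s: 9.55
ee_pos: [525.9, 267.6, 115.9]
ee_rot: [-180.0, -0.1, 9.0]
force: [0.2, 0.2, 0.6]
gripper_width: 21.8
time_s: 9.97
ee_pos: [525.7, 267.4, 115.7]
ee_rot: [-180.0, -0.1, 9.0]
force: [-1.9, -1.5, 4.7]
gripper_width: 18.2
```

Gripped at 18.2 mm. Next I draw it out along the slot, up and back at 45°.

```bash
python3 -m inch '[{"x":-0.4,"y":0,"z":-0.4,"yaw":0,"gripper":-1},{"x":-0.4,"y":0,"z":-0.4,"yaw":0,"gripper":-1},{"x":-0.4,"y":0,"z":-0.4,"yaw":0,"gripper":-1},{"x":0,"y":0,"z":0,"yaw":0,"gripper":-1}]' 25
python3 -m inch '[{"x":-0.5,"y":0,"z":-0.5,"yaw":0,"gripper":-1},{"x":-0.5,"y":0,"z":-0.5,"yaw":0,"gripper":-1},{"x":-0.5,"y":0,"z":-0.5,"yaw":0,"gripper":-1},{"x":-0.5,"y":0,"z":-0.5,"yaw":0,"gripper":-1},{"x":-0.5,"y":0,"z":-0.5,"yaw":0,"gripper":-1},{"x":-0.5,"y":0,"z":-0.5,"yaw":0,"gripper":-1},{"x":-0.5,"y":0,"z":-0.5,"yaw":0,"gripper":-1},{"x":-0.5,"y":0,"z":-0.5,"yaw":0,"gripper":-1},{"x":0,"y":0,"z":0,"yaw":0,"gripper":-1},{"x":0,"y":0,"z":0,"yaw":0,"gripper":-1}]' 25
python3 - <<'E'
from h import *; import pickle
from workcell import cams
fs={n:cams.grab_frame(n) for n in ("wrist","side")}; pickle.dump(fs,open("f4.pkl","wb"))
p=proj(fs["side"],(500,265,110))[0]; print(p); x,y=p.astype(int)
a=cv2.resize(fs["side"]["pixels"][y-50:y+50,x-60:x+60],None,fx=4,fy=4,interpolation=cv2.INTER_CUBIC)
b=cv2.resize(fs["wrist"]["pixels"][100:384,130:410],(394,400)); b=b[:,:320]
cv2.imwrite("pics/out.png",cv2.cvtColor(np.hstack([a,b]),cv2.COLOR_RGB2BGR))
shift((371,310,150))
E
```

```text
time_s: 10.3
ee_pos: [513.3, 265.5, 128.0]
ee_rot: [-180.0, -0.1, 9.0]
force: [1.9, -0.3, 4.0]
gripper_width: 17.9
time_s: 11.13
ee_pos: [473.3, 259.1, 167.0]
ee_rot: [180.0, 0.0, 9.0]
force: [0.1, -0.5, -2.6]
gripper_width: 18.0
[280.88274027 250.93705986]
t 11.23 pos [473.7 259.1 166.6] rot [1.7998e+02 5.0000e-02 8.9800e+00] F [-1.   0.8 -1.3] w 18.0 q [ 27.  18. 100.  -0.  61. 108.]
shift cm [-9.35 -6.63  1.67] yaw rows None
```

View pics/out.png

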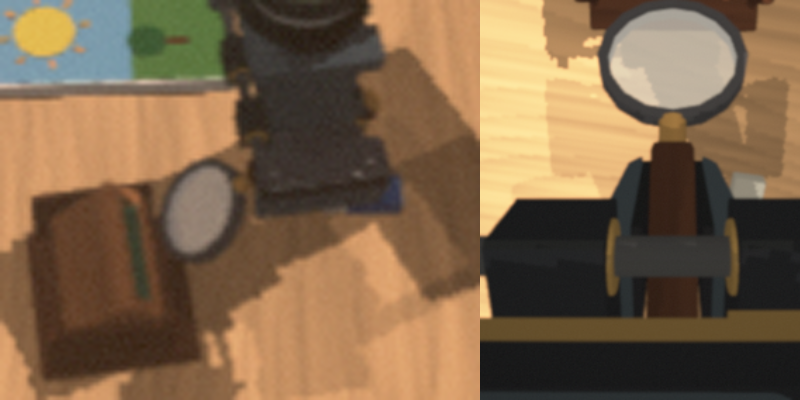

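The lens is clear of the slot and still tilted 45°. The moves only allow turns about the vertical tool axis, so I'll lay the magnifier flat on bare table left of the eraser (letting it pivot in the grip) and pick it up again level.

```bash
python3 -m inch '[{"x":-2.3,"y":-1.66,"z":0,"yaw":0,"gripper":-1},{"x":-2.35,"y":-1.66,"z":0,"yaw":0,"gripper":-1},{"x":-2.35,"y":-1.66,"z":0,"yaw":0,"gripper":-1},{"x":-2.35,"y":-1.66,"z":0,"yaw":0,"gripper":-1},{"x":0,"y":0,"z":1.5,"yaw":0,"gripper":-1},{"x":0,"y":0,"z":1.5,"yaw":0,"gripper":-1},{"x":0,"y":0,"z":1.5,"yaw":0,"gripper":-1},{"x":0,"y":0,"z":1.5,"yaw":0,"gripper":-1},{"x":0,"y":0,"z":0.8,"yaw":0,"gripper":-1},{"x":0,"y":0,"z":0.3,"yaw":0,"gripper":-1},{"x":0,"y":0,"z":0.3,"yaw":0,"gripper":-1},{"x":0,"y":0,"z":0,"yaw":0,"gripper":-1}]' 25
python3 -m inch '[{"x":0,"y":0,"z":0.4,"yaw":0,"gripper":-1},{"x":0,"y":0,"z":0.4,"yaw":0,"gripper":-1},{"x":-0.1,"y":0,"z":0.4,"yaw":0,"gripper":-1},{"x":-0.1,"y":0,"z":0.3,"yaw":0,"gripper":-1},{"x":0,"y":0,"z":0,"yaw":0,"gripper":-1}]' 10
```

```text
time_s: 12.23
ee_pos: [371.5, 310.2, 92.8]
ee_rot: [180.0, 0.0, 9.0]
force: [-0.3, 0.5, -1.1]
gripper_width: 17.9
time_s: 12.65
ee_pos: [368.5, 309.7, 78.1]
ee_rot: [180.0, 0.1, 9.0]
force: [-1.8, -0.2, 0.8]
gripper_width: 17.6
```

```bash
python3 -m inch '[{"x":-0.35,"y":0,"z":0.5,"yaw":0,"gripper":-1},{"x":-0.35,"y":0,"z":0.5,"yaw":0,"gripper":-1},{"x":-0.3,"y":0,"z":0.5,"yaw":0,"gripper":-1},{"x":-0.3,"y":0,"z":0.5,"yaw":0,"gripper":-1},{"x":-0.25,"y":0,"z":0.5,"yaw":0,"gripper":-1},{"x":-0.2,"y":0,"z":0.5,"yaw":0,"gripper":-1},{"x":-0.2,"y":0,"z":0.5,"yaw":0,"gripper":-1},{"x":0,"y":0,"z":0,"yaw":0,"gripper":-1}]' 10
python3 -m inch '[{"x":-0.15,"y":0,"z":0.5,"yaw":0,"gripper":-1},{"x":-0.1,"y":0,"z":0.5,"yaw":0,"gripper":-1},{"x":-0.05,"y":0,"z":0.4,"yaw":0,"gripper":-1},{"x":0,"y":0,"z":0.2,"yaw":0,"gripper":-1},{"x":0,"y":0,"z":0,"yaw":0,"gripper":-1}]' 10
python3 - <<'E'
from h import *; import pickle
from workcell import cams
f=cams.grab_frame("wrist"); pickle.dump(f,open("f5.pkl","wb")); save(f,"w5.png",s=1.5)
shift((371,310,25))
E
```

```text
time_s: 13.32
ee_pos: [349.4, 306.5, 41.8]
ee_rot: [179.9, 0.1, 9.0]
force: [-0.2, 0.7, -1.2]
gripper_width: 17.6
time_s: 13.73
ee_pos: [346.6, 306.0, 26.2]
ee_rot: [179.9, 0.1, 9.0]
force: [-0.4, -0.7, -1.3]
gripper_width: 18.0
t 13.78 pos [346.9 306.1  26.5] rot [1.7996e+02 4.0000e-02 8.9700e+00] F [-0.2  0.4 -2.3] w 18.0 q [ 40.  23. 120.  -0.  38. 121.]
shift cm [ 2.44 -0.01  0.15] yaw rows None
```

View pics/w5.png

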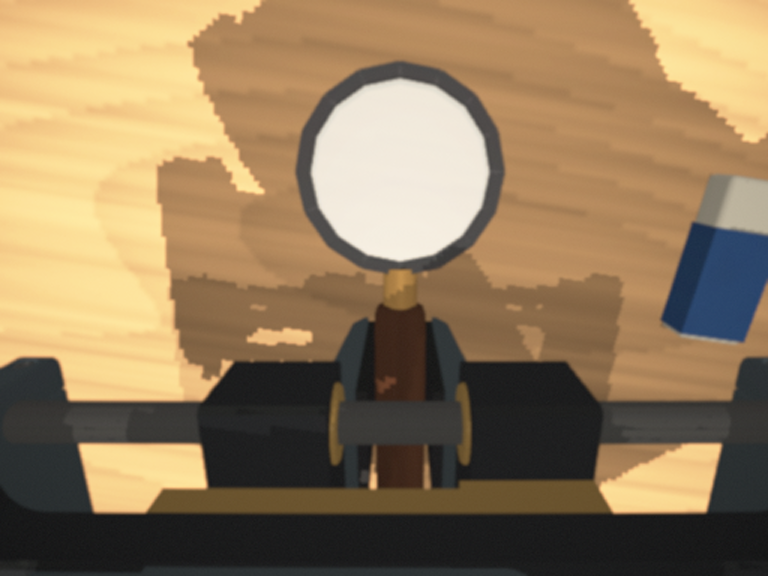

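The magnifier has pivoted to near level. I'll release it onto the table so it settles flat, then regrip slightly nearer the lens with a firm grip.

```bash
python3 -m inch '[{"x":0,"y":0,"z":0.1,"yaw":0,"gripper":-1},{"x":0,"y":0,"z":0.1,"yaw":0,"gripper":-0.5},{"x":0,"y":0,"z":0,"yaw":0,"gripper":-0.2},{"x":0,"y":0,"z":0,"yaw":0,"gripper":-0.2},{"x":0,"y":0,"z":0,"yaw":0,"gripper":-0.2},{"x":0.5,"y":0,"z":0,"yaw":0,"gripper":-0.2},{"x":0.5,"y":0,"z":0,"yaw":0,"gripper":-0.2},{"x":0,"y":0,"z":0,"yaw":0,"gripper":-0.2},{"x":0,"y":0,"z":0,"yaw":0,"gripper":-0.2},{"x":0,"y":0,"z":0,"yaw":0,"gripper":-0.2}]' 10
python3 -m inch '[{"x":0,"y":0,"z":0,"yaw":0,"gripper":-1},{"x":0,"y":0,"z":0,"yaw":0,"gripper":-1},{"x":0,"y":0,"z":0,"yaw":0,"gripper":-1},{"x":0,"y":0,"z":0,"yaw":0,"gripper":-1},{"x":0,"y":0,"z":0,"yaw":0,"gripper":-1},{"x":0,"y":0,"z":0,"yaw":0,"gripper":-1},{"x":0,"y":0,"z":0,"yaw":0,"gripper":-1},{"x":0,"y":0,"z":0,"yaw":0,"gripper":-1}]' 15
python3 -m inch '[{"x":0,"y":0,"z":0,"yaw":0,"gripper":-1},{"x":0,"y":0,"z":0,"yaw":0,"gripper":-1},{"x":0,"y":0,"z":0,"yaw":0,"gripper":-1}]' 45
python3 -m inch '[{"x":0,"y":0,"z":-0.5,"yaw":0,"gripper":-1},{"x":0,"y":0,"z":-1,"yaw":0,"gripper":-1},{"x":0,"y":0,"z":-1.5,"yaw":0,"gripper":-1},{"x":0,"y":0,"z":-2,"yaw":0,"gripper":-1},{"x":0,"y":0,"z":-2.5,"yaw":0,"gripper":-1},{"x":0,"y":0,"z":-2.5,"yaw":0,"gripper":-1},{"x":0,"y":0,"z":-2,"yaw":0,"gripper":-1},{"x":0,"y":0,"z":-1.5,"yaw":0,"gripper":-1},{"x":0,"y":0,"z":0,"yaw":0,"gripper":-1},{"x":0,"y":0,"z":0,"yaw":0,"gripper":-1}]' 45
python3 - <<'E'
from h import *; import pickle
from workcell import cams
fs={n:cams.grab_frame(n) for n in ("wrist","side","top")}; pickle.dump(fs,open("f6.pkl","wb"))
shift((560,52,160),0)
f=pickle.load(open("f3.pkl","rb")); print("sun wrist f3",atz(f,706/1.5,142/1.5,17))
# fit held lens outline in wrist view: dark rim around lens, image shape stats
def rim(f):
    im=f["pixels"]; return im
im=fs["wrist"]["pixels"]; save(fs["wrist"],"w6.png",s=1.5)
# automatic sun centre in top and wrist f3
for n,g in (("top",fs["top"]),("side",fs["side"]),("wf3",f)):
    h=cv2.cvtColor(g["pixels"],cv2.COLOR_RGB2HSV); m=cv2.inRange(h,(22,170,120),(33,255,255))
    k,l,st,ce=cv2.connectedComponentsWithStats(m); i=1+np.argsort(-st[1:,4])[:2]
    for j in i: print(n,st[j],ce[j],atz(g,*ce[j],17))
E
```

```text
time_s: 14.62
ee_pos: [357.0, 307.8, 24.9]
ee_rot: [180.0, 0.0, 9.0]
force: [0.3, 0.1, -0.6]
gripper_width: 36.5
time_s: 15.28
ee_pos: [356.8, 307.9, 24.9]
ee_rot: [180.0, 0.0, 9.0]
force: [-1.1, 0.1, -0.0]
gripper_width: 17.8
time_s: 15.53
ee_pos: [356.8, 307.9, 24.9]
ee_rot: [180.0, 0.0, 9.0]
force: [-0.2, -0.3, 1.0]
gripper_width: 17.4
time_s: 16.37
ee_pos: [357.0, 308.0, 160.3]
ee_rot: [-180.0, -0.1, 9.0]
force: [0.2, -0.3, -1.8]
gripper_width: 17.8
t 16.52 pos [356.1 307.3 158.5] rot [1.799e+02 1.500e-01 8.980e+00] F [-0.3  0.8 -1.3] w 17.8 q [ 39.  13. 109.  -0.  58. 120.]
shift cm [16.16 28.39 -0.14] yaw rows 1.8
sun wrist f3 [641.76131146  52.61385293  17.        ]
top [231 172  17  18 246] [239.         180.89837398] [640.49458224  53.30856405  17.        ]
top [345  96  55  11 128] [372.2109375 100.7890625] [ 862.89396949 -301.85548052   17.        ]
```

View pics/w6.png

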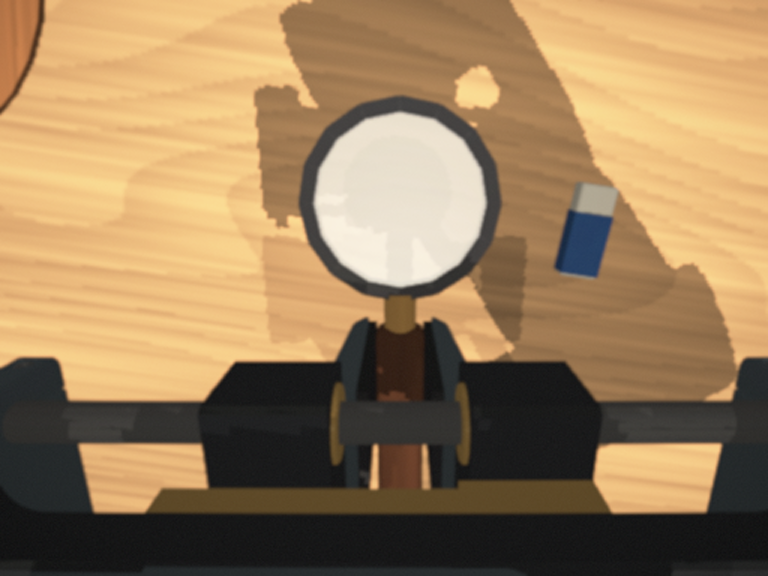

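The magnifier is held, with the lens round and centred at about (400,197). Next I work out the lens offset from the TCP and the shift to the sun.

```bash
cat >> h.py <<'E'
def rimpts(f,c0,r0):
    # outer rim edge: outermost strong gradient bright(outside)->dark(rim) along rays from c0
    g=cv2.cvtColor(f["pixels"],cv2.COLOR_RGB2GRAY).astype(float); g=cv2.GaussianBlur(g,(0,0),0.8); P=[]
    for a in np.radians(np.arange(0,360,3)):
        rr=np.arange(r0*0.8,r0*1.2,0.25); x=c0[0]+rr*np.cos(a); y=c0[1]+rr*np.sin(a)
        v=cv2.remap(g.astype(np.float32),x.astype(np.float32)[None],y.astype(np.float32)[None],cv2.INTER_LINEAR)[0]
        d=-np.gradient(v); i=np.argmax(d)  # inner edge: glass(bright)->rim(dark)
        if d[i]>3: P.append((x[i],y[i]))
    return np.array(P)
def fitlens(obs,guess):
    from scipy.optimize import least_squares
    t=np.linspace(0,2*np.pi,180)
    def circ(p):
        n=R.from_euler("xy",p[3:5]); return n.apply(np.c_[p[5]*np.cos(t),p[5]*np.sin(t),0*t])+p[:3]
    def res(p):
        o=[]
        for f,P in obs:
            q=proj(f,circ(p)); o.append(np.min(np.linalg.norm(P[:,None]-q[None],axis=2),axis=1)*1.0)
        return np.concatenate(o)
    s=least_squares(res,list(guess)+[0,0,30],loss="soft_l1",x_scale=[10,10,10,.1,.1,5]); return s.x,np.sqrt(np.mean(s.fun**2))
E
python3 - <<'E'
from h import *; import pickle
fs=pickle.load(open("f6.pkl","rb")); w=fs["wrist"]
L=atz(w,400/1.5,197/1.5,138); T=np.array([356.5,307.6,159.5]); print("lens",L,"off",L-T,np.linalg.norm((L-T)[:2]), np.degrees(np.arctan2(*(L-T)[1::-1])))
P=rimpts(w,(400/1.5,199/1.5),59); print(len(P)); x,e=fitlens([(w,P)],L); print(np.round(x[:3],1),np.degrees(x[3:5]),x[5],e)
shift(np.array((641.5,53,117))-(L-T)+np.array([0,0,0]))
E
```

```text
lens [418.71033765 318.31795795 138.        ] off [ 62.21033765  10.71795795 -21.5       ] 63.126862219279865 9.775285257456503
120
[416.5 318.2 138.8] [-0.04567531 -0.12048042] 30.875518824704944 0.6814970182248994
t 16.52 pos [356.1 307.3 158.5] rot [1.799e+02 1.500e-01 8.980e+00] F [-0.3  0.8 -1.3] w 17.8 q [ 39.  13. 109.  -0.  58. 120.]
shift cm [17.92 29.65  2.  ] yaw rows None
```

```bash
python3 -m inch '[{"x":0.48,"y":0.8,"z":0,"yaw":0,"gripper":-1},{"x":0.91,"y":1.5,"z":0,"yaw":0,"gripper":-1},{"x":1.21,"y":2,"z":0,"yaw":0,"gripper":-1},{"x":1.21,"y":2,"z":0,"yaw":0,"gripper":-1},{"x":1.21,"y":2,"z":0,"yaw":0,"gripper":-1},{"x":1.21,"y":2,"z":0,"yaw":0,"gripper":-1},{"x":1.21,"y":2,"z":0,"yaw":0,"gripper":-1},{"x":1.21,"y":2,"z":0,"yaw":0,"gripper":-1},{"x":1.21,"y":2,"z":0,"yaw":0,"gripper":-1},{"x":1.21,"y":2,"z":0,"yaw":0,"gripper":-1},{"x":1.21,"y":2,"z":0,"yaw":0,"gripper":-1},{"x":1.21,"y":2,"z":0,"yaw":0,"gripper":-1}]'
python3 -m inch '[{"x":1.21,"y":2,"z":0.4,"yaw":0,"gripper":-1},{"x":1.21,"y":2,"z":0.4,"yaw":0,"gripper":-1},{"x":0.9,"y":1.5,"z":0.4,"yaw":0,"gripper":-1},{"x":0.6,"y":1,"z":0.4,"yaw":0,"gripper":-1},{"x":0.36,"y":0.6,"z":0.4,"yaw":0,"gripper":-1},{"x":0.15,"y":0.25,"z":0,"yaw":0,"gripper":-1},{"x":0,"y":0,"z":0,"yaw":0,"gripper":-1},{"x":0,"y":0,"z":0,"yaw":0,"gripper":-1},{"x":0,"y":0,"z":0,"yaw":0,"gripper":-1},{"x":0,"y":0,"z":0,"yaw":0,"gripper":-1}]'
python3 - <<'E'
from h import *; import pickle
from workcell import cams
fs={n:cams.grab_frame(n) for n in ("wrist","side","top")}; pickle.dump(fs,open("f7.pkl","wb"))
shift((579.3,42.3,138.5))
C=(641.5,53,117)
def c(n,hw,s):
    f=fs[n]; x,y=proj(f,C)[0].astype(int); print(n,proj(f,C)[0],"origin",x-hw,y-hw,"scale",s); f=f["pixels"][max(0,y-hw):y+hw,max(0,x-hw):x+hw]
    return cv2.cvtColor(cv2.resize(f,(400,400),interpolation=cv2.INTER_CUBIC),cv2.COLOR_RGB2BGR)
a=np.hstack([c("top",40,5),c("side",40,5)]); cv2.imwrite("pics/fin.png",a)
w=fs["wrist"]; P=rimpts(w,(400/1.5,199/1.5),59); x,e=fitlens([(w,P)],C); print(np.round(x[:3],1),np.degrees(x[3:5]),x[5],e)
E
```

```text
time_s: 17.52
ee_pos: [525.3, 106.9, 158.8]
ee_rot: [180.0, 0.1, 9.0]
force: [-0.7, 0.5, -2.6]
gripper_width: 17.1
time_s: 18.35
ee_pos: [579.9, 43.7, 140.3]
ee_rot: [-180.0, -0.0, 9.0]
force: [0.2, 0.5, -1.7]
gripper_width: 17.5
t 18.5 pos [580.1  43.5 140.3] rot [ 1.7999e+02 -3.0000e-02  9.0200e+00] F [-0.5  0.4 -2.5] w 17.7 q [ 3. 23. 97. -0. 60. 84.]
shift cm [-0.09  0.1   0.18] yaw rows None
top [238.57607245 170.84918785] origin 198 130 scale 5
side [230.43896397 187.21213628] origin 190 147 scale 5
[639.3  54.  117.9] [-0.02210203  0.03529453] 31.025238204734578 0.6821972820256577
```

View pics/fin.png

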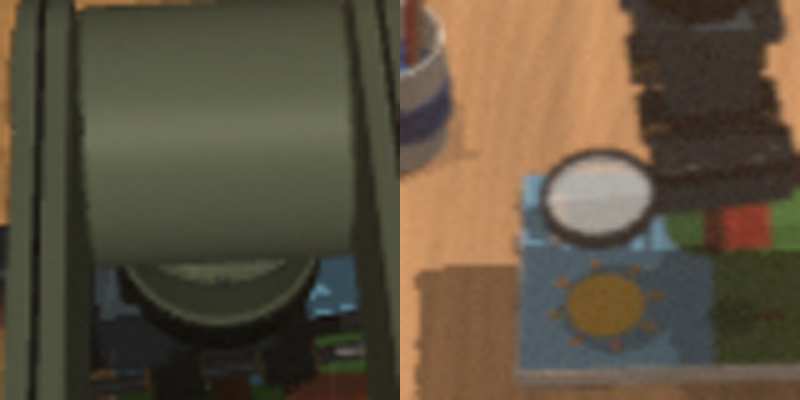

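Side view: the lens at (600,198) sits where a lens 100 mm above the sun should project (602,201), with the sun at (605,304) below it. As a last numeric check, I'll compare lens tilt in both views with the fit started from tilted guesses.

Run:
```python
from h import *; import pickle
from scipy.optimize import least_squares
fs=pickle.load(open("f7.pkl","rb")); S,w=fs["side"],fs["wrist"]
P=rimpts(w,(400/1.5,199/1.5),59)
# side: dark rim mask
x0,y0=190+200/5,147+198/5; g=cv2.GaussianBlur(cv2.cvtColor(S["pixels"],cv2.COLOR_RGB2GRAY).astype(np.float32),(0,0),0.5)
Q=[]
for a in np.radians(np.arange(0,360,5)):
    rr=np.arange(6,14,0.2).astype(np.float32); x=(x0+rr*np.cos(a)).astype(np.float32); y=(y0+rr*.86*np.sin(a)).astype(np.float32)
    v=cv2.remap(g,x[None],y[None],cv2.INTER_LINEAR)[0]; i=np.argmin(v)
    if 2<i<len(rr)-3: Q.append((x[i],y[i]))
Q=np.array(Q); t=np.linspace(0,2*np.pi,180)
def circ(p,r): return R.from_euler("xy",p[3:5]).apply(np.c_[r*np.cos(t),r*np.sin(t),0*t])+p[:3]
def mk(useS,useW):
    def res(p):
        o=[]
        for u,f,X,r,k in ((useW,w,P,p[5],1),(useS,S,Q,p[6],3)):
            if u:
                q=proj(f,circ(p,r)); o.append(k*np.min(np.linalg.norm(X[:,None]-q[None],axis=2),axis=1))
        return np.concatenate(o)
    return res
for uS,uW in ((1,1),(0,1),(1,0)):
  for g0 in ((.15,.15),(-.15,-.1)):
    s=least_squares(mk(uS,uW),[641,53,117,*g0,31,33],loss="soft_l1",x_scale=[10,10,10,.1,.1,5,5])
    print(uS,uW,len(Q),np.round(s.x[:3],1),np.round(np.degrees(s.x[3:5]),1),np.round(s.x[5:],1),round(s.cost,2))
h=cv2.cvtColor(S["pixels"],cv2.COLOR_RGB2HSV); print("sun side",atz(S,190+205/5,147+304/5,17))
```

```text
1 1 70 [640.7  53.8 125.4] [3.9 6.1] [29.6 36.7] 92.79
1 1 70 [640.7  53.8 125.4] [3.5 6.4] [29.6 36.5] 92.92
0 1 70 [639.4  53.5 114.1] [4.4 4.9] [31.7 33. ] 24.94
0 1 70 [638.9  54.5 114.2] [-5.6  0.4] [31.7 33. ] 25.49
1 0 70 [642.5  60.3 132.2] [2.4 3.4] [31. 35.] 32.64
1 0 70 [647.8  12.1  74.2] [1.3 2.7] [31.  36.6] 32.84
sun side [644.63418282  53.05901705  17.        ]
```

Run:
```python
from h import *; import pickle
fs=pickle.load(open("f7.pkl","rb")); S,w=fs["side"],fs["wrist"]
P=rimpts(w,(400/1.5,199/1.5),59); (cx,cy),ax,an=cv2.fitEllipse(P.astype(np.float32)); print("ellipse",cx,cy,ax,an)
print("tri",tri((S,190+200/5,147+198/5),(w,cx,cy)))
C,_=ray(w,cx,cy); Z=C[2]-117; M=cv2.Rodrigues(np.array(w["rvec"],float))[0]; print("cam",C,"axis",M[2])
t=np.linspace(0,2*np.pi,100)
for p in (-6,-3,0,3,6):  # lens drooping by p deg about grip, 66 mm from lens
    a=np.radians(p); u=np.array([.988*np.cos(a),.156*np.cos(a),-np.sin(a)]); y=np.array([-.156,.988,0])
    c=np.array([580.1,43.5,120])+63*u; q=proj(w,c+31*(np.outer(np.cos(t),u)+np.outer(np.sin(t),y)))
    e=cv2.fitEllipse(q.astype(np.float32)); print(p,np.round(e[0],1),np.round(e[1],1),np.ptp(q,axis=0).round(1),"ratio h/w",round(np.ptp(q[:,1])/np.ptp(q[:,0]),3))
print("meas",np.ptp(P,axis=0))
```

```text
ellipse 266.2506408691406 132.69345092773438 (114.17078399658203, 115.76387023925781) 179.46922302246094
tri [641.82631375  54.423462   121.75128531]
cam [657.15160577  56.74464324 289.1360912 ] axis [-0.27541417 -0.04329152 -0.96035039]
-6 [268.4 128. ] [120.7 121. ] [120.8 120.7] ratio h/w 0.999
-3 [268.4 127.5] [118.5 119.6] [118.5 119.5] ratio h/w 1.009
0 [268.4 127.5] [116.2 118. ] [116.2 117.9] ratio h/w 1.015
3 [268.3 127.7] [114.  116.1] [114. 116.] ratio h/w 1.018
6 [268.3 128.3] [111.8 113.9] [111.8 113.8] ratio h/w 1.018
meas [114.9        115.99082046]
```

The rim aspect ratio (1.014) matches a flat lens (1.015 predicted at 0°). Triangulation puts the lens at (642, 54, 122) against a target of (641.5, 53, 117). I'll trim 3 mm down, settle, and hand in.

```bash
python3 -m inch '[{"x":0,"y":0.1,"z":0.15,"yaw":0,"gripper":-1},{"x":0,"y":0,"z":0.15,"yaw":0,"gripper":-1},{"x":0,"y":0,"z":0,"yaw":0,"gripper":-1},{"x":0,"y":0,"z":0,"yaw":0,"gripper":-1},{"x":0,"y":0,"z":0,"yaw":0,"gripper":-1},{"x":0,"y":0,"z":0,"yaw":0,"gripper":-1},{"x":0,"y":0,"z":0,"yaw":0,"gripper":-1},{"x":0,"y":0,"z":0,"yaw":0,"gripper":-1}]' && python3 -c "
from workcell import env; print(env.job_done())"
```

```text
time_s: 19.17
ee_pos: [580.4, 42.0, 137.0]
ee_rot: [180.0, -0.0, 9.0]
force: [-0.2, -1.0, -2.2]
gripper_width: 17.5
the job is handed in; nothing more can be done
None
```

I finished the task and handed it in at about 19 s, with the magnifier still held level over the sun. No verdict was reported.

**Dial:** I turned it anticlockwise until the torque rose at the hard stop. A close-up then showed the white line on the red tick.

**Magnifier:** I drew it about 77 mm straight out of the rest. The moves can't tilt the tool, so I lowered the magnifier onto bare table, where it pivoted in the grip. I let it settle flat, then gripped it again at 45 N and carried it over the sun.

**Last checks:**
- **Position:** triangulating from the side and wrist pictures put the lens at (642, 54, 122), against a target of (641.5, 53, 117). I then lowered it 3 mm and shifted it 1 mm in y. By arm readings the lens is now about 100 mm above the canvas; the triangulation suggests nearer 102 mm.
- **Flatness:** the rim's aspect ratio (1.014) fits a level lens (1.015 expected), but this test changes little with tilt, and the rim size alone hinted at about 2° of droop. A fit of the tilt from both views was inconclusive: it gave anything from 0° to about 6° depending on where it started. I mainly trust that the magnifier was gripped while lying flat.
- **Other objects:** the moves kept clear of the canvas, eraser, paint tube and brush jar, and no force spikes showed in the readings. The top view of the sun was blocked by the arm at the end, and I did not look again at the objects after the last trim.

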